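# Slide the inspection camera to the orange stop

### The job

The inspection camera's carriage is held on its two rods by a brake. With the gripper's fingertips, press down the blue release pad in the middle of the carriage's top, and keep it pressed while you push the carriage along the rods until it rests against the orange stop; then let the pad come up so that the brake holds it there. Work by the pad alone: do not grip or push the camera or the carriage housing, never drag the carriage against its brake, and leave everything else on the bench where it is.

Things in the scene. Friction and masses are not known exactly. Their poses are not given: they have to be found in the camera images.
- gantry: Fixed camera gantry. Origin on the bench under the middle of the rods; y runs along the rods, x across (camera on +x), z up. Black base plate 210 x 410 x 10 mm (x -90 to +120); aluminium end plates 90 x 20 mm, 176 mm high, at y = +-195 mm; two 12 mm steel rods at x = +-22 mm, axis 160 mm up; circuit boards on the base under the camera, to 25 mm. Turned up to 20 degrees either way.
- carriage_mid (a point): Centre of the grey carriage, midway between the rods, 160 mm above the bench; moves with it. The carriage is 78 mm across (gantry x), 70 mm long (gantry y); its housing's top is 174 mm above the bench. A black camera barrel, 36 mm diameter, hangs on its +x side, axis 64 mm from this point, from a white ring light 68 mm above the bench to its top at 168 mm (socket to 171 mm).
- pad_top (a point): Middle of the flat top of the blue release pad, in the middle of the carriage's top; 183 mm above the bench when up. The flat is 58 mm across (gantry x) and 48 mm long (gantry y), with a sloped ridge about 3 mm high across each of its two ends along the rods. Nothing else on the gantry is higher than the pad.
- release_pad (a joint): How far the pad is pressed down, m: about 0 up, 0.006 fully down. Its spring takes about 3 N to start it and 5 to 6 N fully down. Up, the brake shoe under it holds the carriage against 40 N and more; from about 1 mm down the brake is off, and the carriage then slides with 1 to 2 N.
- carriage (a joint): Position of the carriage along the rods, m: 0 in the middle, growing along the gantry's +y. Starts within 0.03 of the middle.
- orange_stop: Orange stop clamped on the rods, fixed, 70 mm across, 16 mm along the rods, 28 mm high; origin at its centre, 160 mm above the bench. It is on either the +y or the -y side of the carriage, 120 to 165 mm from the gantry's middle. The carriage rests against it when their centres are 43 mm apart.
- black_stop: The same kind of stop in black, fixed on the rods on the other side of the carriage. Not the one wanted.
- camera_head: Carriage housing with bracket, camera barrel and ring light, riding with the carriage (sizes as told there); origin at the centre of the carriage. Not to be handled.
- motor: Loose brushless motor, 28 mm diameter, 39 mm high, standing on the gantry's base plate under the rods; origin under its foot.
- flux_jar: Loose amber jar with white cap, 38 mm diameter, 45 mm high, on the gantry's base plate under the rods; origin under its foot.
- drone: Loose black quadcopter, 212 x 176 mm over its motors, 60 mm high, on the bench to the robot's left; origin on the bench under its middle.
- battery: Loose grey and yellow battery pack, 105 x 35 x 34 mm, on the bench to the right of the gantry; origin under its middle.
- driver: Loose screwdriver with red handle, 170 mm long, 26 mm thick, lying on the bench beyond the gantry; origin under its middle.
- solder_spool: Loose solder spool with blue flanges, 60 mm diameter, 40 mm high, on the bench to the left of the gantry; origin under its middle.
- mouse: Loose black computer mouse, 112 x 60 x 33 mm, on a dark blue mat to the robot's right; origin under its middle.

How it is judged:
On the way, in this order (a step that is already met when the one before it is completed fails the run):
1. the release pad is pressed at least 1.5 mm down while the carriage still stands within 10 mm of its start (value of joint release_pad above 0.0015 m and distance of carriage_mid from where it was at the start of the episode below 0.01 m), for 0.1 s.
2. the carriage reaches the orange stop with the pad still pressed (value of joint release_pad above 0.0015 m and horizontal distance between carriage_mid and orange_stop below 0.0455 m), for 0.1 s.
At the end, for the whole second after the job is handed in: The carriage rests against the orange stop (gap under 2.5 mm), standing still, and the release pad is up again (within 1 mm), so that the brake holds (horizontal distance between carriage_mid and orange_stop below 0.0455 m and value of joint release_pad below 0.001 m and velocity of joint carriage between -0.005 and 0.005 m/s); the robot touches nothing.
It fails at once if the carriage is dragged (faster than 30 mm/s) with the pad up and the brake on (value of joint release_pad below 0.0002 m and (velocity of joint carriage above 0.03 m/s or velocity of joint carriage below -0.03 m/s)).
It fails at once if the fingers grip or push the carriage housing or the camera (over 4 N) (contact force between the fingers and camera_head above 4 N).
It fails at once if a loose thing standing about (motor, flux jar, drone, battery, screwdriver, spool, mouse) is moved or lifted, over 10 mm (distance of any of motor, flux_jar, drone, battery, driver, solder_spool, mouse from where it was at the start of the episode above 0.01 m).
It also fails if it takes over 35 s, if anything falls off the work surface, if the arm or the gripper's body presses on something with over 40 N, if the wrist force passes 120 N, or if a joint passes its speed limit or range.

### The arm

A 6-joint arm with a two-finger parallel gripper is mounted at the origin on the work surface. World frame = base frame: x ahead of the robot, y to its left, z up, the work surface at z = 0. Lengths are in m, angles in rad, forces in N, time in s.
With the tool pointing down it reaches from about 0.425 to 0.95 m from the base axis. Payload 3.5 kg.
Tool frame: the origin (TCP) lies on the centre line of the jaws, within the pads' length; the fingertips stand 14 mm ahead of it and the grasp point (between the pads) lies 5 mm behind it (ctrl.finger_overhang is the distance from the TCP to the fingertips, in m); z points along the fingers, y is the line along which they close (so a half turn about z gives the same grasp; the last joint's range is limited). The gripper opens to 85 mm and grips with 20 to 120 N. Pads are 22 mm wide; open, the fingers measure 114 mm over their backs; the gripper's body (76 mm by 85 mm) begins 54 mm behind the grasp point. The pads swing forward as they close: fully open they stand 13 mm farther back than shut.
Start: joints at [-1.311, 0.286, 1.577, -0, 1.279, -0.15], TCP at [0.269, -0.619, 0.245] pointing down, gripper open.
Joint ranges: [-2.77, 2.77], [-0.9, 2.22], [0.21, 2.48], [-1.53, 4.67], [0.24, 2.81], [-2.84, 2.84]. Speed limits (rad/s): [2.79, 2.79, 3.14, 3.14, 3.14, 3.14].

### API

Orientations are given as a unit quaternion [x, y, z, w].
In Python, from plant import ctrl gives the robot as it stands.
- The arm moves only by the tool send_rows, never from a script. Its argument "moves" is text: rows parted by semicolons, each of 7 numbers parted by spaces: the turn, a rotation vector about the tool's x, y, z in units of 360 degrees (1.0 is 360 degrees), then the shift along the tool's x, y, z in units of 20 cm (1.0 is 20 cm), then the gripper's target within -1 to 1 (fully open at 1, half-way at 0, shut at -1). A call has 1 to 12 rows; each row is the pose to reach, as a shift and turn from the pose commanded when the call began, along the tool's axes at that moment, turning the shorter way round; what a row does not reach only later rows make up. A row lasts 1/8 s, in which the tool goes at most 62.5 mm and 10.7 degrees, less where a joint would pass 70% of its speed; a pose out of reach is approached as far as the arm can. A call with a number of a shift or a turn outside -1 to 1 is refused whole. A call with a gripper value outside its range is refused whole. The fingers move at their own pace and stop on an object; "newtons" is the grip in N (left out, the last holds). Time passes only in rows, so rows that repeat a pose let the fingers close. It gives the time, the measured TCP pose, the force, the opening and the grip force at its end, in the units of the state.
- ctrl.get_state(): the state, without advancing time (a new reading comes with each control period).
- ctrl.read_camera(name): name is "side" or "top" or "wrist"; returns a dict with "image" (480x640x3 uint8, red, green, blue), "fovy" (degrees; the focal length in pixels is half the picture's height over the tangent of half this angle, whatever the lens; pixels are square), "cx", "cy" (the principal point, pixels), "extrinsics" (4x4, takes a point from camera to world coordinates). Camera axes: x right, y up, looking along -z (the intrinsics and any distortion apply to the point x, -y, -z); pixel columns grow to the right and rows downward; lengths in m; the calibration is good to about 2 mm. A picture is of the moment at which its call begins. There is no depth.
- ctrl.sign_off(): hands the job in; it is judged then, once.
The state is a dict: "time": time; "qpos": joint angles; "dq": joint speeds; "joint_efforts": joint torques, N m; "eef_pos": TCP position; "tcp_rot": TCP orientation; "contact_force": force on the tool from outside, world axes, zero at the start; "wrist_torque": the same for the moment, N m; "opening": opening from 0.0 (shut) to 1.0 (fully open); "finger_force": force on a finger pad.
Only numpy, scipy, OpenCV 4.12 (cv2) and the standard library are available. Lean on these libraries where they do the work, as an engineer would, in place of code of your own. Each camera call takes 0.05 s, during which the arm holds its last target. There are 200 camera calls.

## Working session

There is one attempt and no reset: what is moved stays moved. The work goes in short steps, Python scripts to look and compute and a tool call to move; the robot and the scene stay as the last step left them, time stands still between calls to the robot, and variables do not carry over. Pictures are saved under pics/ and viewed, at most 10 in all, crops included, and the job is handed in when it is done.

Besides the shell and the picture viewer there is one more tool, called after "Request:" as a command line: name --argument value ..., lists and objects as JSON in quotes. send_rows: Moves the arm, as the interface text tells. Its arguments: {"type":"object","properties":{"moves":{"type":"string"},"newtons":{"type":"number"}},"required":["moves"]}

```bash
mkdir -p pics; ls
python3 - <<'E'
from plant import ctrl
import cv2,numpy as np
s=ctrl.get_state();print(s)
for n in("top","side"):
    c=ctrl.read_camera(n);cv2.imwrite(f"pics/{n}0.png",c["image"][:,:,::-1]);print(n,{k:v for k,v in c.items() if k!="image"})
E
```

```text
pics
{'time': 0.0, 'qpos': array([-1.31094473e+00,  2.87198574e-01,  1.57816299e+00,  2.33136790e-05,
        1.27859842e+00, -1.50008960e-01]), 'dq': array([-0.00112411, -0.00195009,  0.00035348, -0.00092792,  0.00050526,
        0.00057105]), 'joint_efforts': array([-2.42718088e-04, -4.05981266e+01, -2.92622977e+01, -1.94517902e-04,
        5.89362782e-03,  3.44813820e-06]), 'eef_pos': array([ 0.26884103, -0.61847923,  0.24393278]), 'tcp_rot': array([ 9.79075175e-01,  2.03495456e-01, -5.38339470e-05, -1.18249489e-03]), 'contact_force': array([-0.80006323,  0.27107021, -0.07097833]), 'wrist_torque': array([-0.0617764 , -0.02443322, -0.03688343]), 'finger_force': 0.0, 'opening': 1.0037219620638338}
top {'fovy': 55.553811247470975, 'cx': 322.93172086081375, 'cy': 242.07508824209927, 'extrinsics': array([[-0.00761191,  0.990507  , -0.13725138,  0.43919955],
       [-0.99992513, -0.00622444,  0.01053535, -0.02524868],
       [ 0.00958102,  0.1373213 ,  0.99048022,  1.31164269],
       [ 0.        ,  0.        ,  0.        ,  1.        ]])}
side {'fovy': 42.3043391945573, 'cx': 325.84955076182126, 'cy': 233.31715710334427, 'extrinsics': array([[-0.82165509,  0.3726177 , -0.43132234, -0.23902062],
       [-0.56979951, -0.51766355,  0.63824209,  1.1740297 ],
       [ 0.01454044,  0.77018212,  0.63765828,  1.32891324],
       [ 0.        ,  0.        ,  0.        ,  1.        ]])}
```

View pics/top0.png

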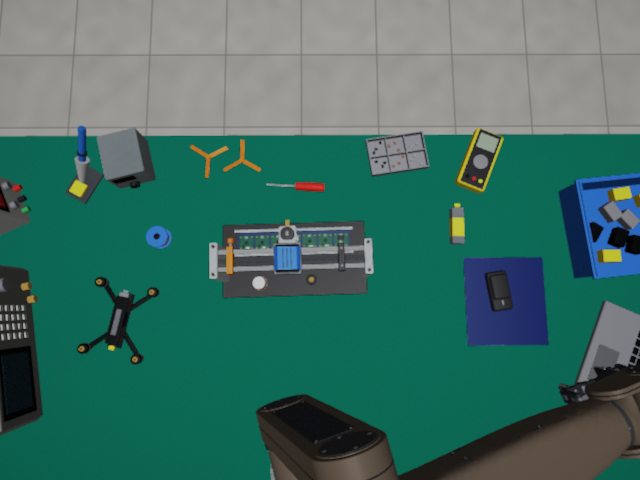

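View pics/side0.png

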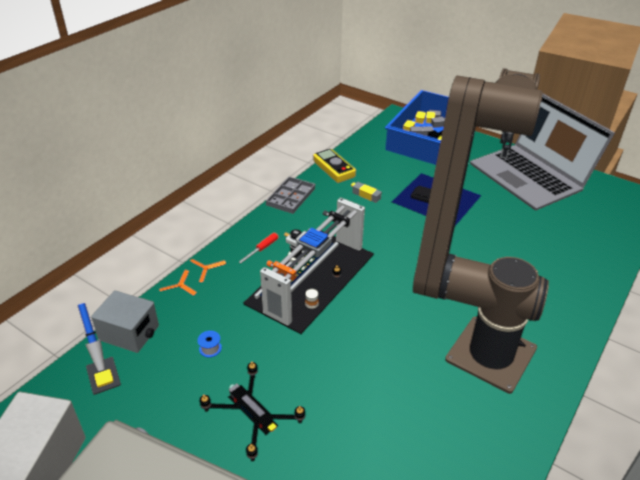

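The top view shows the pad near (287,258), the orange stop at (230,257) on the robot's left (+y), the black stop at (341,253), and the end plates at (213,260) and (369,256). Next I'll turn these pixels into world positions.

```bash
cat > h.py <<'E'
import cv2,numpy as np
def proj(c,u,v,z):
    f=240/np.tan(np.radians(c["fovy"]/2));E=c["extrinsics"]
    d=E[:3,:3]@np.array([(u-c["cx"])/f,-(v-c["cy"])/f,-1]);o=E[:3,3]
    return o+d*(z-o[2])/d[2]
def blob(img,lo,hi,box):
    x0,y0,x1,y1=box;m=cv2.inRange(cv2.cvtColor(img,cv2.COLOR_RGB2HSV),lo,hi)
    k=np.zeros_like(m);k[y0:y1,x0:x1]=m[y0:y1,x0:x1]
    n,l,st,ce=cv2.connectedComponentsWithStats(k);i=1+st[1:,4].argmax()
    return ce[i],st[i],cv2.minAreaRect(np.argwhere(l==i)[:,::-1].astype(np.float32))
E
python3 - <<'E'
from plant import ctrl
from h import *
c=ctrl.read_camera("top");im=c["image"]
b=blob(im,(100,120,80),(125,255,255),(260,235,315,280));print(b,proj(c,*b[0],.183))
o=blob(im,(5,150,100),(20,255,255),(215,230,245,285));print(o,proj(c,*o[0],.17))
for p in((213,260),(369,256)):print(proj(c,*p,.176))
cv2.imwrite("pics/crop.png",cv2.resize(im[205:310,195:385],None,fx=4,fy=4,interpolation=cv2.INTER_CUBIC)[:,:,::-1])
E
```

```text
(array([286.63955343, 257.476874  ]), array([274, 245,  27,  25, 627], dtype=int32), ((287.0, 257.0), (24.0, 26.0), 90.0)) [0.55749    0.05331106 0.183     ]
(array([229.19753086, 259.90740741]), array([226, 246,   7,  29, 162], dtype=int32), ((229.0, 260.0), (28.0, 6.0), 90.0)) [0.5536726 0.1983261 0.17     ]
[0.55310779 0.23751086 0.176     ]
[ 0.56058106 -0.15260951  0.176     ]
```

View pics/crop.png

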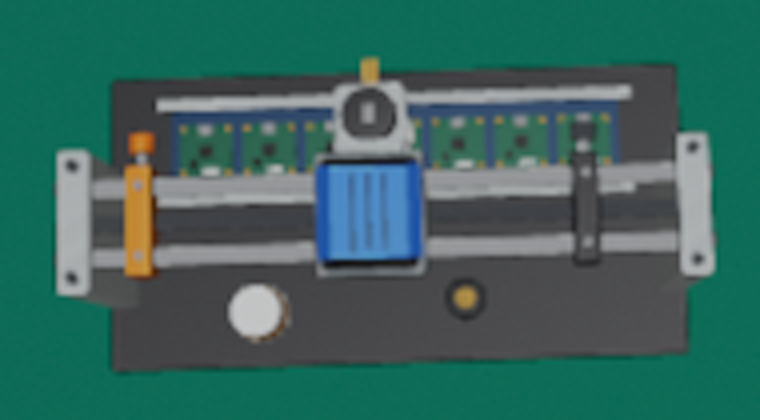

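Request:
send_rows --moves "0 0 0 0.2 -0.19 -0.1 -1;0 0 0 0.44 -0.42 -0.1 -1;0 0 0 0.67 -0.63 -0.1 -1;0 0 0 0.88 -0.83 -0.1 -1;0 0 0 0.88 -0.83 -0.1 -1" --newtons 40

```text
time: 0.78
eef_pos: [0.3655, -0.393, 0.265]
tcp_rot: [0.979, 0.206, 0.0, -0.001]
contact_force: [-0.2, -0.4, 0.0]
opening: -0.0
finger_force: 0.0
```

Request:
send_rows --moves "0 0 0 0.22 -0.21 0 -1;0 0 0 0.44 -0.42 0 -1;0 0 0 0.67 -0.63 0 -1;0 0 0 0.88 -0.83 0 -1;0 0 0 0.88 -0.83 0 -1"

```text
time: 1.4
eef_pos: [0.4604, -0.172, 0.2652]
tcp_rot: [0.979, 0.206, 0.0, -0.0]
contact_force: [1.2, 0.0, -0.3]
opening: -0.001
finger_force: 0.0
```

Request:
send_rows --moves "0 0 0.02 0.22 -0.21 0 -1;0 0 0.04 0.44 -0.42 0 -1;0 0 0.062 0.67 -0.63 0 -1;0 0 0.062 0.88 -0.83 0 -1;0 0 0.062 0.88 -0.83 0 -1;0 0 0.062 0.88 -0.83 0 -1"

```text
time: 2.15
eef_pos: [0.555, 0.0464, 0.2649]
tcp_rot: [1.0, 0.01, -0.0, 0.0]
contact_force: [0.3, -0.6, 0.4]
opening: 0.001
finger_force: 0.0
```

Run:
```python
from plant import ctrl
from h import *
from scipy.spatial.transform import Rotation as R
s=ctrl.get_state();print(s["time"],s["eef_pos"],R.from_quat(s["tcp_rot"]).as_matrix().round(4),s["opening"],s["contact_force"],ctrl.finger_overhang,s["qpos"])
c=ctrl.read_camera("wrist");print(c["fovy"],c["extrinsics"].round(3));cv2.imwrite("pics/w1.png",c["image"][:,:,::-1])
```

```text
2.15 [0.55498755 0.0464457  0.26487823] [[ 9.998e-01  1.920e-02 -9.000e-04]
 [ 1.920e-02 -9.998e-01 -9.000e-04]
 [-9.000e-04  9.000e-04 -1.000e+00]] 0.0009853983930568425 [ 0.32642117 -0.58172161  0.42103711] 0.014 [-9.82580319e-02  1.15549097e-02  1.84858721e+00 -1.03756321e-03
  1.28225108e+00  1.45365926e+00]
66.56133988274466 [[ 0.02   0.962  0.273  0.625]
 [-1.     0.019  0.007  0.047]
 [ 0.002 -0.273  0.962  0.393]
 [ 0.     0.     0.     1.   ]]
```

View pics/w1.png

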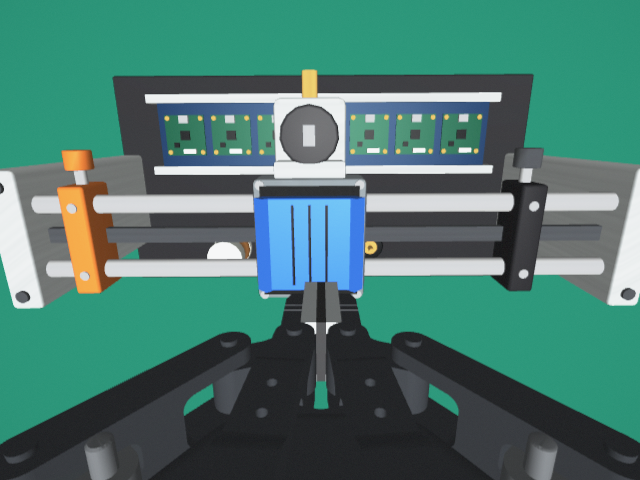

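The wrist view shows the pad centred near (310,246), with its ridges at columns 256–268 and 352–365. The orange stop's top face is around (84,235), and the closed fingers are just below the pad in the picture.

Run:
```python
from plant import ctrl
from h import *
c=ctrl.read_camera("wrist");im=c["image"]
b=blob(im,(95,120,120),(125,255,255),(250,190,370,300));print(b[1:],proj(c,310,246,.183))
for p in((268,246),(352,246)):print(proj(c,*p,.183))
for p in((65,186),(98,186),(77,292),(102,292)):print("stop",proj(c,*p,.174))
for p in((255,187),(365,187),(262,296),(361,296)):print("car",proj(c,*p,.174))
for p in((500,203),(500,267),(120,203),(120,267)):print("rod",proj(c,*p,.166))
```

```text
(array([ 253,  197,  111,   96, 9307], dtype=int32), ((308.0, 244.5), (95.0, 110.0), 90.0)) [0.55947786 0.05182443 0.183     ]
[0.5590095  0.07709556 0.183     ]
[0.55994637 0.02654513 0.183     ]
stop [0.59158136 0.19917828 0.174     ]
stop [0.59195192 0.17942999 0.174     ]
stop [0.52255079 0.20321929 0.174     ]
stop [0.52284874 0.18697404 0.174     ]
car [0.59311587 0.08542839 0.174     ]
car [0.59435384 0.01944085 0.174     ]
car [0.52191883 0.08299807 0.174     ]
car [0.52310355 0.01834314 0.174     ]
rod [ 0.58476025 -0.0671204   0.166     ]
rod [ 0.54197268 -0.07368222  0.166     ]
rod [0.58028822 0.17201272 0.166     ]
rod [0.53733697 0.17761254 0.166     ]
```

Request:
send_rows --moves "0 0 0 0.02 -0.028 0.08 -1;0 0 0 0.02 -0.028 0.2 -1;0 0 0 0.02 -0.028 0.27 -1;0 0 0 0.02 -0.028 0.3 -1;0 0 0 0.02 -0.028 0.3 -1;0 0 0 0.02 -0.028 0.3 -1"

```text
time: 3.0
eef_pos: [0.5593, 0.0537, 0.2063]
tcp_rot: [1.0, 0.01, 0.001, 0.0]
contact_force: [0.8, 0.1, -0.1]
opening: -0.003
finger_force: 0.0
```

Request:
send_rows --moves "0 0 0 0 0 0.015 -1;0 0 0 0 0 0.03 -1;0 0 0 0 0 0.04 -1;0 0 0 0 0 0.04 -1;0 0 0 0 0 0.04 -1"

```text
time: 3.62
eef_pos: [0.5588, 0.0537, 0.1973]
tcp_rot: [1.0, 0.01, 0.0, -0.0]
contact_force: [-0.3, 0.8, 0.0]
opening: -0.001
finger_force: 0.1
```

Run:
```python
from plant import ctrl
from h import *
s=ctrl.get_state();print(s["eef_pos"],s["contact_force"])
c=ctrl.read_camera("wrist");cv2.imwrite("pics/w2.png",c["image"][:,:,::-1])
```

```text
[0.5587503  0.05374439 0.19733399] [-0.27550279  0.78504134  0.03876817]
```

View pics/w2.png

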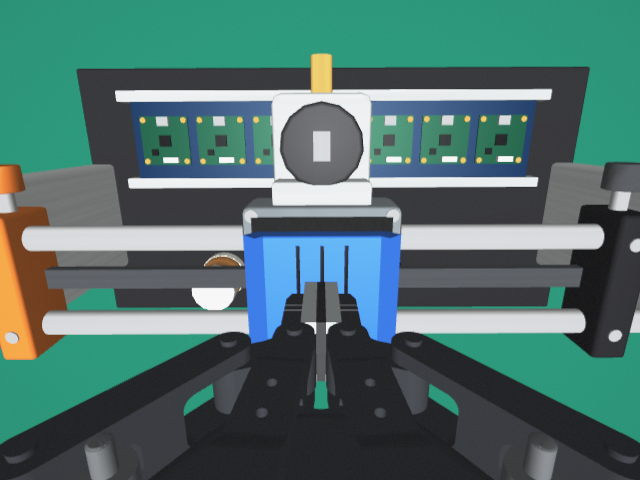

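The fingertips sit over the middle of the pad: the pad runs from about column 245 to 400, and the fingers are at about 321. I'll press in small steps.

Request:
send_rows --moves "0 0 0 0 0 0.01 -1;0 0 0 0 0 0.015 -1;0 0 0 0 0 0.02 -1;0 0 0 0 0 0.02 -1;0 0 0 0 0 0.02 -1"

```text
time: 4.3
eef_pos: [0.5588, 0.0537, 0.1936]
tcp_rot: [1.0, 0.01, 0.0, 0.0]
contact_force: [-1.8, -0.5, 4.7]
opening: 0.002
finger_force: 2.1
```

Request:
send_rows --moves "0 0 0 0 -0.015 0.004 -1;0 0 0 0 -0.04 0.004 -1;0 0 0 0 -0.08 0.004 -1;0 0 0 0 -0.12 0.004 -1;0 0 0 0 -0.16 0.004 -1;0 0 0 0 -0.2 0.004 -1;0 0 0 0 -0.24 0.004 -1;0 0 0 0 -0.28 0.004 -1;0 0 0 0 -0.32 0.004 -1;0 0 0 0 -0.36 0.004 -1;0 0 0 0 -0.38 0.004 -1;0 0 0 0 -0.38 0.004 -1"

```text
time: 5.8
eef_pos: [0.557, 0.1306, 0.1924]
tcp_rot: [1.0, 0.01, -0.0, -0.001]
contact_force: [-1.8, 1.5, 4.8]
opening: -0.0
finger_force: 2.3
```

Run:
```python
from plant import ctrl
from h import *
s=ctrl.get_state();print(s["eef_pos"],s["contact_force"])
c=ctrl.read_camera("wrist");cv2.imwrite("pics/w3.png",c["image"][:,:,::-1])
```

```text
[0.55698647 0.13063827 0.19244999] [-1.79056311  1.4559612   4.84019748]
```

View pics/w3.png

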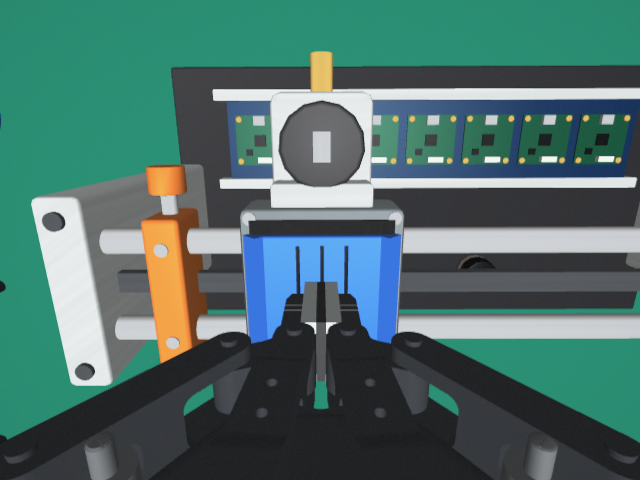

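The carriage came along with the fingers without slipping. The stop's near edge is at about column 199 and the carriage's edge at about 241, which leaves a gap of about 18 mm. I'll close it slowly.

Request:
send_rows --moves "0 0 0 0 -0.02 0 -1;0 0 0 0 -0.04 0 -1;0 0 0 0 -0.055 0 -1;0 0 0 0 -0.07 0 -1;0 0 0 0 -0.08 0 -1;0 0 0 0 -0.09 0 -1;0 0 0 0 -0.095 0 -1;0 0 0 0 -0.1 0 -1;0 0 0 0 -0.105 0 -1;0 0 0 0 -0.11 0 -1;0 0 0 0 -0.11 0 -1"

```text
time: 7.22
eef_pos: [0.5567, 0.1519, 0.1925]
tcp_rot: [1.0, 0.01, -0.0, -0.0]
contact_force: [-3.2, -0.9, 4.4]
opening: -0.001
finger_force: 2.3
```

Run:
```python
from plant import ctrl
from h import *
s=ctrl.get_state();print(s["eef_pos"],s["contact_force"])
c=ctrl.read_camera("wrist");cv2.imwrite("pics/w4.png",c["image"][:,:,::-1])
```

```text
[0.55669791 0.15187562 0.19251121] [-3.20154124 -0.89973724  4.41532179]
```

View pics/w4.png

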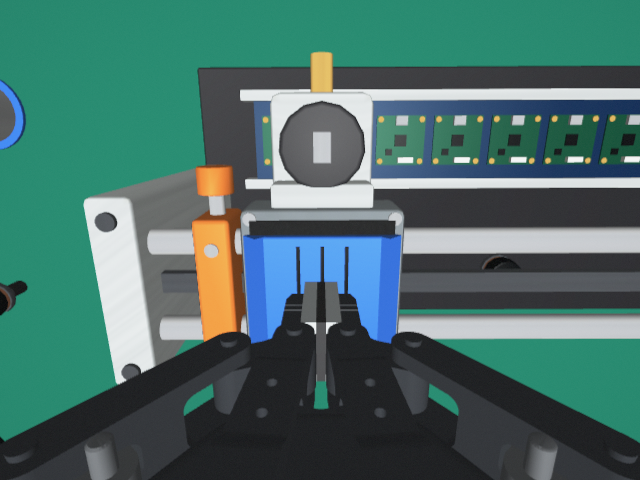

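The stop's edge (column 240) and the carriage's edge (241) nearly touch, and there is no stop force yet. I'll push a few millimetres more until the force shows contact.

Request:
send_rows --moves "0 0 0 0 -0.005 0 -1;0 0 0 0 -0.01 0 -1;0 0 0 0 -0.015 0 -1;0 0 0 0 -0.02 0 -1;0 0 0 0 -0.025 0 -1;0 0 0 0 -0.03 0 -1;0 0 0 0 -0.03 0 -1;0 0 0 0 -0.03 0 -1"

```text
time: 8.28
eef_pos: [0.5575, 0.1576, 0.1931]
tcp_rot: [1.0, 0.01, 0.001, 0.0]
contact_force: [0.9, -3.4, 4.6]
opening: 0.001
finger_force: 2.2
```

Run:
```python
from plant import ctrl
from h import *
s=ctrl.get_state();print(s["eef_pos"],s["contact_force"])
c=ctrl.read_camera("wrist");cv2.imwrite("pics/w5.png",cv2.resize(c["image"][190:350,180:420],None,fx=3,fy=3)[:,:,::-1])
```

```text
[0.55754233 0.15755393 0.19307158] [ 0.93705194 -3.40267561  4.56148975]
```

View pics/w5.png

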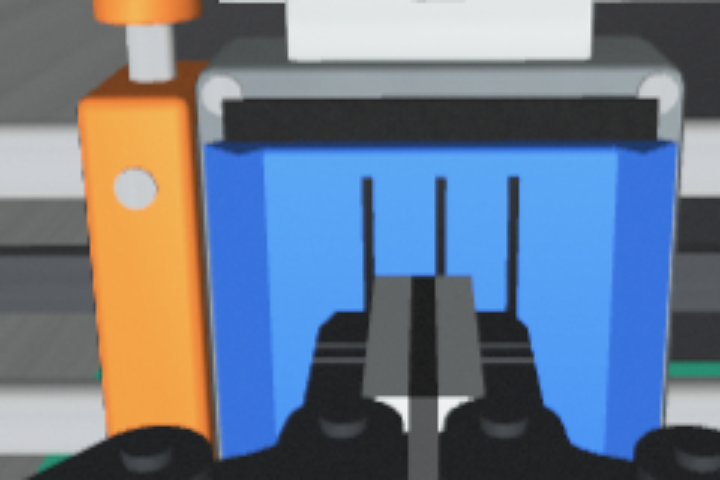

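The carriage is against the stop: there is no gap, the fingers slid about 5 mm on the pad, and −3.4 N pushes back. Next I'll lift straight up.

Request:
send_rows --moves "0 0 0 0 0 -0.01 -1;0 0 0 0 0 -0.02 -1;0 0 0 0 0 -0.03 -1;0 0 0 0 0 -0.04 -1;0 0 0 0 0 -0.1 -1;0 0 0 0 0 -0.25 -1;0 0 0 0 0 -0.4 -1;0 0 0 0 0 -0.4 -1;0 0 0 0 0 -0.4 -1"

```text
time: 9.45
eef_pos: [0.5561, 0.1578, 0.2717]
tcp_rot: [1.0, 0.01, -0.001, -0.0]
contact_force: [0.1, -1.1, -0.1]
opening: -0.003
finger_force: 0.0
```

Run:
```python
from plant import ctrl
from h import *
s=ctrl.get_state();print(s["time"],s["eef_pos"],s["contact_force"])
c=ctrl.read_camera("wrist");cv2.imwrite("pics/w6.png",c["image"][:,:,::-1])
```

```text
9.45 [0.55606322 0.15775159 0.2716855 ] [ 0.09386215 -1.1171481  -0.06261051]
```

View pics/w6.png

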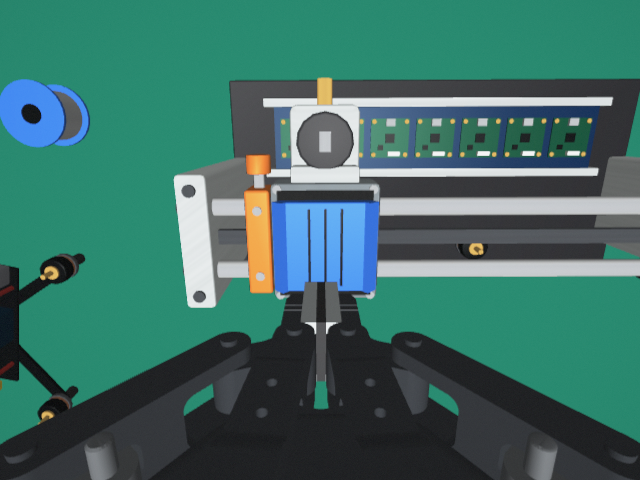

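The carriage (left edge about column 272) rests against the orange stop (right edge about 272), and the fingers are clear above the pad.

```bash
python3 -c "
from plant import ctrl
print(ctrl.sign_off())"
```

```text
the job is handed in; nothing more can be done
None
```

The carriage rests against the orange stop with the fingers lifted clear of the pad. I handed the job in at about 9.5 s; no verdict came back, and the pad coming up was judged from the last picture and the zero contact force, not read from its joint.

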